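# Refit the dispenser hopper and hold its gate open at the mark

## Robot

A 7-joint arm with a two-finger parallel gripper is mounted at the origin on the work surface. World frame = base frame: x ahead of the robot, y to its left, z up, the work surface at z = 0. Lengths are in m, angles in rad, forces in N, time in s.
With the tool pointing down it reaches from about 0.4 to 0.85 m from the base axis. Payload 10.4 kg.
Tool frame: the origin (TCP) lies on the mounting face of the last link; the fingertips stand 173 mm ahead of it and the grasp point (between the pads) lies 155 mm ahead of it (manip.tip_extent is the distance from the TCP to the fingertips, in m); z points along the fingers, y is the line along which they close (so a half turn about z gives the same grasp; the last joint's range is limited). The gripper opens to 85 mm and grips with 20 to 120 N. Pads are 22 mm wide; open, the fingers measure 114 mm over their backs; the gripper's body (76 mm by 85 mm) begins 54 mm behind the grasp point. The pads swing forward as they close: fully open they stand 13 mm farther back than shut.
Start: joints at [-1.367, 0.332, -0.065, 1.46, 0.022, 1.35, -0.088], TCP at [0.141, 0.609, 0.405] pointing down, gripper open.
Joint ranges: [-2.6, 2.6], [-0.5, 2.12], [-1.47, 1.34], [0.16, 2.42], [-1.27, 4.41], [0.06, 2.06], [-2.6, 2.6]. Speed limits (rad/s): [2.22, 2.22, 2.79, 2.79, 3.14, 3.14, 3.14].

## Interface

Orientations are given as a unit quaternion [x, y, z, w].
In Python, from workcell import manip gives the robot as it stands.
- The arm moves only by the tool move_arm, never from a script. Its argument "plan" is one flat list of numbers, 7 for each row, row after row: the turn, a rotation vector about the tool's x, y, z in rad, then the shift along the tool's x, y, z in m, then the finger opening in m, from 0 to 0.0854. In form: [ax, ay, az, dx, dy, dz, gripper, ax, ay, az, dx, dy, dz, gripper, ...]. A call has 1 to 12 rows; each row is the pose to reach, as a shift and turn from the pose commanded when the call began, along the tool's axes at that moment; what a row does not reach only later rows make up. A row lasts 1/8 s, in which the tool goes at most 62.5 mm and 10.7 degrees, less where a joint would pass 70% of its speed; a pose out of reach is approached as far as the arm can. A call with a gripper value outside its range is refused whole. The fingers move at their own pace and stop on an object; "squeeze" is the grip in N (left out, the last holds). Time passes only in rows, so rows that repeat a pose let the fingers close. It gives the time, the measured TCP pose, the force, the opening and the grip force at its end, in the units of the state.
- manip.get_obs(): the state, without advancing time (a new reading comes with each control period).
- manip.camera(name): name is "scene" or "top" or "wrist"; returns a dict with "color" (420x560x3 uint8, red, green, blue), "fx", "fy", "cx", "cy" (pixels), "cam_to_world" (4x4, takes a point from camera to world coordinates); the wrist camera has in their place "mount" (4x4, takes a point from camera to tool coordinates, whose origin is the TCP and whose axes are the flange's). Camera axes: x right, y down, z forward; pixel columns grow to the right and rows downward; lengths in m; the calibration is good to about 2 mm. A picture is of the moment at which its call begins: read the wrist's pose just before it. There is no depth.
- manip.hand_in(): hands the job in; it is judged then, once.
Trained networks look in a picture, given as the dict that the camera call returned (one of the last four; its "shot" number tells which), for a name from the list of things; names that differ only in an ending like _2 or _b are one class to them, and where a whole thing is asked for, a point or a joint stands for the part that bears it (a point fixed in the world has none). Each returns a list of dicts, best first, with "conf" (0 to 1); they miss things now and then, are a little off and sometimes report something else, mostly with a low value. They report only what shows in the picture. A call takes as long as a camera call.
- manip.look_for(picture, label): "position" ([x, y, z] in m, in the coordinates of the camera as it stood for that picture, good to about 4 mm: the middle of the surface that is visible of it).
- manip.silhouettes(picture, label): "pixels" (420x560 bool, what is visible of it).
- manip.tip_of(picture, label): "position" ([x, y, z] in m, in the coordinates of the camera as it stood for that picture, good to about 4 mm: a listed point, or the origin of a listed thing).
The state is a dict: "clock": time; "joint_pos": joint angles; "joint_velocities": joint speeds; "tau": joint torques, N m; "position": TCP position; "ee_rot": TCP orientation; "ft_force": force on the tool from outside, world axes, zero at the start; "torque": the same for the moment, N m; "grip_width": opening from 0.0 (shut) to 1.0 (fully open); "grasp_force": force on a finger pad.
Only numpy, scipy, OpenCV 4.12 (cv2) and the standard library are available. Lean on these libraries where they do the work, as an engineer would, in place of code of your own. Each camera call takes 0.05 s, during which the arm holds its last target. There are 200 camera calls.

## Task

Gently pick up the clean, thin-walled clear hopper with a light grip (it cracks if it is squeezed or knocked hard) and seat it fully down and upright in the steel collar on top of the dry-goods dispenser, then let go of it. Then take the black handle of the dispenser's spring-return gate, pull it out until the yellow line at the handle stands level with the red mark on the rail, and keep it there for at least three seconds so that the cook can look down through the open throat. Finish while still holding the gate at the mark - do not let it spring back - and leave the other things on the table where they stand.

Things in the scene. Friction and masses are not known exactly. Their poses are not given: they have to be found in the camera images.
- hopper_mid (a point): Clear bluish thin acrylic hopper, about 0.16 kg, upright on the table: round body 60 mm in diameter, 105 mm tall, above a spigot 44 mm in diameter, 22 mm long. Point on its axis at the body's mid-height: 74.5 mm above the spigot's foot, 52.5 mm above the shoulder. z up along it. 8 to 12 N of grip lifts it; a grip over 20 N or a knock over 40 N can crack it.
- seat (a point): Centre of the collar's mouth, level with its flat top, 109 mm above the table, on the white fixed dispenser. Collar 72 mm across, hole 54 mm wide, 24 mm deep; seated, the hopper's shoulder rests on this top, its point 52.5 mm above this one. Dispenser axes: -x is the gate's pull direction (level, roughly to the robot), z up. Rails and base reach 205 mm out in -x from here.
- handle (a point): Black upright paddle on the gate: 16 mm thick (x), 36 wide (y), 61 tall, top 115 mm above the table. Point in its middle, 15 mm below the top. Shut, it is 125 mm from the collar axis in -x, 72 mm free behind it. Fingers can go down to 65 mm above the table around it. The gate's yellow line, reaching over the +y rail, has this point's x. Dispenser axes.
- gate (a joint): How far the gate is pulled out, in m: 0 shut, 0.070 at its stop. A spring draws it shut with about 3.3 N when shut and about 1.1 N more for each 10 mm pulled; let go, it shuts by itself.
- mark: Red clip across the +y rail by the gate, 5 mm along the rail, top 61 mm above the table, fixed, but 30 to 52 mm out from the shut handle as set for the day. Origin at its centre, dispenser axes: the gate is at the mark when the handle's point has this origin's x in these axes (the origin lies 36 mm to the +y side of the handle's middle and 47 mm lower).
- yellow_cup_mid (a point): Pale yellow measuring mug, 90 mm wide, 75 mm tall, to be left alone; the point is on its axis half-way up. It and the hopper stand on either side of the dispenser and may change sides.
- steel_beaker_mid (a point): Aluminium beaker, 84 mm wide, 110 mm tall, to be left alone; centre.
- oil_can_mid (a point): Yellow and orange spray can, 62 mm wide, 190 mm tall, to be left alone; centre.
- spice_jar_mid (a point): Amber jar with a red cap, 50 mm wide, 100 mm tall, to be left alone; centre.
- herb_jar_mid (a point): Green jar with a green cap, 50 mm wide, 100 mm tall, to be left alone; centre.
- salt_box_mid (a point): Blue upright box, 60 x 90 x 140 mm, to be left alone; centre.
- spoon_mid (a point): Wooden-handled spoon lying flat, to be left alone; near its middle.

How it is judged:
By the outcome, as a careful person would: the job done as asked, in the order asked, and still so for the second after the job is handed in, while the arm keeps its last pose, push and grip.
It also fails if it takes over 58 s, if anything falls off the work surface, if the arm or the gripper's body presses on something with over 40 N, if the wrist force passes 120 N, or if a joint passes its speed limit or range.

## Working session

There is one attempt and no reset: what is moved stays moved. The work goes in short steps, Python scripts to look and compute and a tool call to move; the robot and the scene stay as the last step left them, time stands still between calls to the robot, and variables do not carry over. Pictures are saved under pics/ and viewed, at most 10 in all, crops included, and the job is handed in when it is done.

Besides the shell and the picture viewer there is one more tool, called after ">>>" as name(argument=value, ...), one argument or row to a line, values as JSON. move_arm: Moves the arm, as the interface text tells. Its arguments: {"type":"object","properties":{"plan":{"type":"array","items":{"type":"number"}},"squeeze":{"type":"number"}},"required":["plan"]}

```bash
mkdir -p pics; cat > h.py <<'E'
import numpy as np, cv2
from workcell import manip
from scipy.spatial.transform import Rotation as R
def T():
    o=manip.get_obs(); M=np.eye(4); M[:3,:3]=R.from_quat(o['ee_rot']).as_matrix(); M[:3,3]=o['position']; return M
def shot(n,save=None):
    t=T(); p=manip.camera(n); p=dict(p)
    M=p['cam_to_world'] if n!='wrist' else t@np.array(p['mount'])
    M=np.array(M)
    if save: cv2.imwrite('pics/'+save,p['color'][:,:,::-1])
    return p,M
def w(M,x): return (M@np.append(x,1))[:3]
E
python3 - <<'E'
from h import *
np.set_printoptions(precision=4,suppress=True)
o=manip.get_obs(); print(o); print(manip.tip_extent)
L="hopper_mid seat handle mark yellow_cup_mid steel_beaker_mid oil_can_mid spice_jar_mid herb_jar_mid salt_box_mid spoon_mid".split()
for n in ['scene','top']:
    p,M=shot(n,n+'1.png'); print(n,M[:3,3])
    for l in L:
        for d in manip.tip_of(p,l)[:2]: print(l,round(d['conf'],2),w(M,d['position']))
E
```

```text
{'clock': 0.0, 'joint_pos': array([-1.3666,  0.3329, -0.0647,  1.4609,  0.0216,  1.3499, -0.0885]), 'joint_velocities': array([ 0.0013,  0.0006,  0.0022, -0.    ,  0.0007,  0.0005,  0.001 ]), 'tau': array([  0.001 , -62.5433,   0.0499, -39.1606,   0.0163,   0.0098,
        -0.    ]), 'position': array([0.1405, 0.6089, 0.4039]), 'ee_rot': array([ 0.1131,  0.9936, -0.0007, -0.    ]), 'ft_force': array([ 0.5086, -0.1706,  0.1087]), 'torque': array([0.0257, 0.004 , 0.0266]), 'grasp_force': 0.0, 'grip_width': 0.9994911885030127}
0.1734
scene [1.3392 0.4588 0.684 ]
hopper_mid 0.98 [0.4515 0.2744 0.0727]
seat 0.74 [ 0.6105 -0.0187  0.1137]
handle 0.86 [ 0.4871 -0.0327  0.0999]
mark 0.45 [0.449  0.0037 0.0528]
yellow_cup_mid 0.92 [ 0.4835 -0.3271  0.041 ]
steel_beaker_mid 0.57 [0.6815 0.3349 0.0571]
steel_beaker_mid 0.27 [0.4461 0.0051 0.0512]
oil_can_mid 0.81 [ 0.6802 -0.3484  0.097 ]
spice_jar_mid 0.59 [0.6287 0.4765 0.0485]
salt_box_mid 0.74 [0.4083 0.4817 0.0679]
spoon_mid 0.52 [ 0.4735 -0.486   0.0114]
top [0.4137 0.006  1.1212]
hopper_mid 0.66 [0.4512 0.272  0.0724]
seat 0.81 [ 0.6152 -0.0181  0.1097]
seat 0.37 [0.6289 0.4755 0.0482]
handle 0.58 [ 0.4982 -0.032   0.1038]
mark 0.59 [0.4495 0.2736 0.0766]
mark 0.42 [0.4507 0.0056 0.0503]
yellow_cup_mid 0.78 [ 0.4922 -0.3271  0.0423]
steel_beaker_mid 0.77 [0.6822 0.3352 0.0555]
oil_can_mid 0.97 [ 0.6816 -0.3434  0.0961]
oil_can_mid 0.43 [ 0.4901 -0.3227  0.0414]
spice_jar_mid 0.69 [0.6314 0.4735 0.0496]
herb_jar_mid 0.59 [ 0.5988 -0.4619  0.0517]
salt_box_mid 0.78 [0.4133 0.4774 0.064 ]
spoon_mid 0.59 [ 0.4767 -0.491   0.0079]
```

View pics/top1.png

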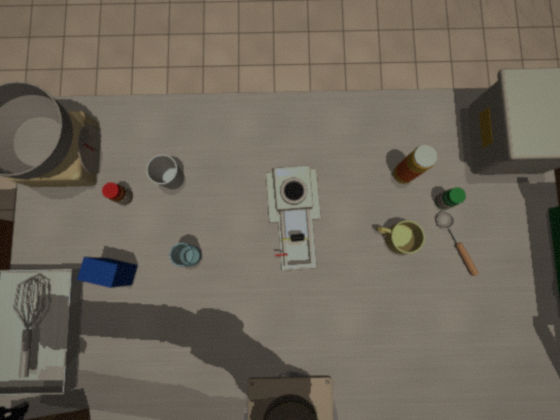

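View pics/scene1.png

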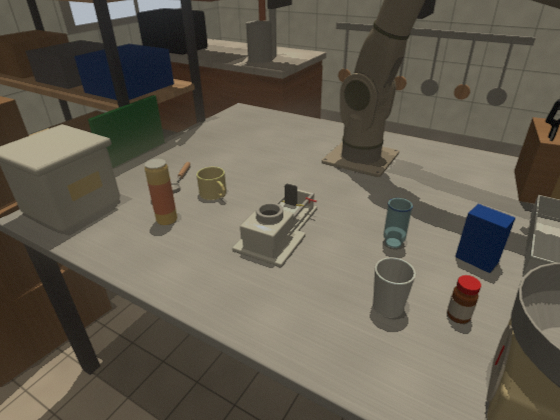

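```bash
cat >> h.py <<'E'
def go(x,y,z,yaw):
    "shift/turn of the tool for TCP at x,y,z, tool y at world angle yaw, pointing down"
    t=T(); y_=np.array([np.cos(yaw),np.sin(yaw),0]); z_=np.array([0,0,-1.]); x_=np.cross(y_,z_)
    G=np.eye(4); G[:3,:3]=np.c_[x_,y_,z_]; G[:3,3]=[x,y,z]
    D=np.linalg.inv(t)@G
    print('turn',R.from_matrix(D[:3,:3]).as_rotvec().round(4),'shift',D[:3,3].round(4))
E
python3 - <<'E'
from h import *
np.set_printoptions(precision=4,suppress=True)
p,M=shot('wrist'); print(np.array(p['mount']),p['fx'],p['cx'])
go(.451,.273,.40,.54)
go(.55,.0,.42,.115)
E
```

```text
[[-0.0003 -0.9615 -0.2747  0.0687]
 [ 1.     -0.0002 -0.0004  0.0003]
 [ 0.0003 -0.2747  0.9615  0.0301]
 [ 0.      0.      0.      1.    ]] 301.08184905029145 280.43859706019276
turn [ 0.0001 -0.0001  0.804 ] shift [-0.3781 -0.2576  0.0047]
turn [ 0.0001 -0.0001  1.229 ] shift [-0.5359 -0.5013 -0.0153]
```

>>> move_arm(
  plan=[0,0,0.1,-0.045,-0.042,-0.001,0.085,0,0,0.2,-0.09,-0.084,-0.003,0.085,0,0,0.3,-0.135,-0.126,-0.004,0.085,0,0,0.42,-0.18,-0.168,-0.005,0.085,0,0,0.53,-0.225,-0.21,-0.006,0.085,0,0,0.64,-0.27,-0.252,-0.008,0.085,0,0,0.75,-0.315,-0.294,-0.009,0.085,0,0,0.86,-0.36,-0.336,-0.01,0.085,0,0,0.97,-0.405,-0.378,-0.012,0.085,0,0,1.08,-0.45,-0.42,-0.013,0.085,0,0,1.19,-0.495,-0.46,-0.015,0.085,0,0,1.229,-0.536,-0.501,-0.015,0.085],
)

```text
clock: 2.75
position: [0.551, -0.0013, 0.4202]
ee_rot: [0.666, 0.746, 0.001, 0.0]
ft_force: [0.3, 1.1, -0.3]
grip_width: 0.996
grasp_force: 0.0
```

```bash
python3 - <<'E'
from h import *
np.set_printoptions(precision=4,suppress=True)
o=manip.get_obs(); print(o['clock'],o['position'],o['ee_rot'],abs(o['joint_velocities']).max())
p,M=shot('wrist','w1.png')
for l in "seat handle mark hopper_mid".split():
    for d in manip.tip_of(p,l)[:2]: print(l,round(d['conf'],2),w(M,d['position']))
E
```

```text
2.75 [ 0.551  -0.0013  0.4202] [0.666  0.746  0.0005 0.0003] 0.820947064421892
seat 0.77 [ 0.6217 -0.0134  0.1086]
handle 0.81 [ 0.492  -0.026   0.1057]
mark 0.6 [ 0.622  -0.0134  0.1128]
mark 0.57 [0.449  0.0038 0.0537]
```

View pics/w1.png

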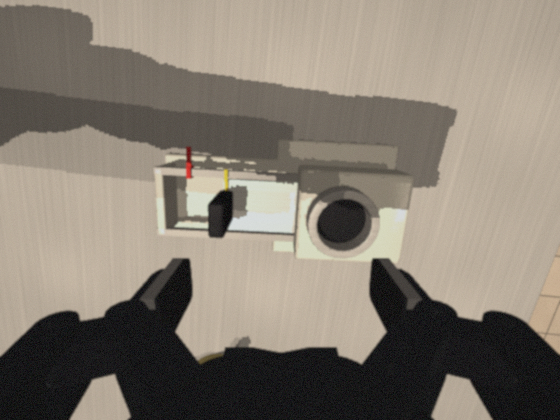

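```bash
python3 - <<'E'
from h import *
np.set_printoptions(precision=4,suppress=True)
for i in range(4): p,M=shot('wrist')
o=manip.get_obs(); print(o['clock'],o['position'],abs(o['joint_velocities']).max())
np.savez('w2.npz',c=p['color'],M=M,K=[p['fx'],p['fy'],p['cx'],p['cy']])
for l in "seat handle mark".split():
    for d in manip.tip_of(p,l)[:2]: print(l,round(d['conf'],2),w(M,d['position']))
p2,M2=shot('top')
for l in "seat handle mark".split():
    for d in manip.tip_of(p2,l)[:2]: print(l,round(d['conf'],2),w(M2,d['position']))
im=p['color'][120:280,140:430,::-1]
cv2.imwrite('pics/w2.png',cv2.resize(im,(783,432),interpolation=cv2.INTER_CUBIC))
E
```

```text
3.2 [0.5499 0.0015 0.4198] 0.005371545013921259
handle 0.98 [ 0.4924 -0.0287  0.1038]
mark 0.52 [0.4503 0.0065 0.0538]
```

View pics/w2.png

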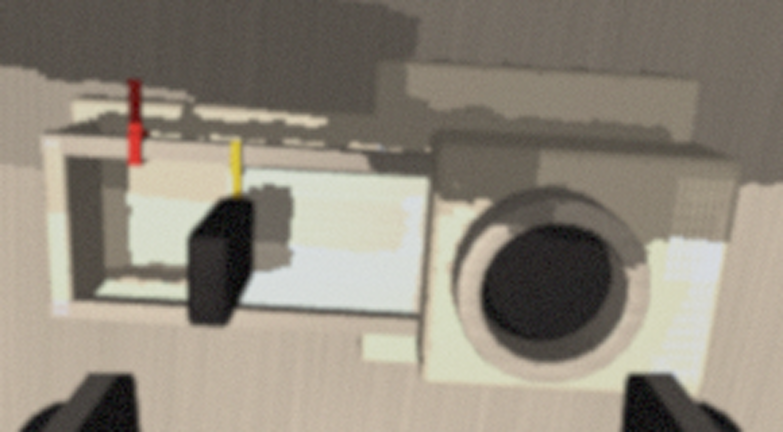

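```bash
cat >> h.py <<'E'
def ray(K,M,u,v,z):
    d=M[:3,:3]@np.array([(u-K[2])/K[0],(v-K[3])/K[1],1]); return M[:3,3]+d*(z-M[2,3])/d[2]
E
python3 - <<'E'
from h import *
np.set_printoptions(precision=4,suppress=True)
f=np.load('w2.npz'); K,M=f['K'],f['M']
P=lambda x,y,z: ray(K,M,140+x/2.7,120+y/2.7,z)
print('seat',P(555,290.5,.109)); 
for a,b in [(237,143),(237,165),(237,190)]: print('yl',P(a,b,.061))
for a,b in [(136,125),(136,143),(136,163)]: print('red',P(a,b,.061))
print('rail',P(45,140,.06),P(440,160,.06),P(70,310,.06),P(415,325,.06))
for a,b in [(455,193),(650,193),(458,290),(650,290),(555,382)]: print(P(a,b,.109))
go(.451,.273,.40,.54)
E
```

```text
seat [ 0.618  -0.0196  0.109 ]
yl [0.4914 0.0124 0.061 ]
yl [0.492  0.0034 0.061 ]
yl [ 0.4927 -0.0071  0.061 ]
red [0.4504 0.0149 0.061 ]
red [0.4506 0.0076 0.061 ]
red [ 0.4509 -0.0006  0.061 ]
rail [0.4135 0.0043 0.06  ] [0.5744 0.0149 0.06  ] [ 0.4246 -0.0686  0.06  ] [ 0.5735 -0.0581  0.06  ]
[0.5765 0.0122 0.109 ]
[0.6449 0.0202 0.109 ]
[ 0.5827 -0.0235  0.109 ]
[ 0.6524 -0.0154  0.109 ]
[ 0.6244 -0.0556  0.109 ]
turn [ 0.0002 -0.0002 -0.4248] shift [ 0.2821 -0.0671  0.0198]
```

>>> move_arm(
  plan=[0,0,-0.08,0.05,-0.012,0.004,0.085,0,0,-0.16,0.1,-0.024,0.007,0.085,0,0,-0.24,0.15,-0.036,0.01,0.085,0,0,-0.32,0.2,-0.048,0.014,0.085,0,0,-0.4,0.25,-0.06,0.018,0.085,0,0,-0.425,0.282,-0.067,0.02,0.085,0,0,-0.425,0.282,-0.067,0.02,0.085,0,0,-0.425,0.282,-0.067,0.02,0.085],
)

```text
clock: 4.55
position: [0.452, 0.2716, 0.3998]
ee_rot: [0.494, 0.869, -0.0, 0.0]
ft_force: [-0.3, -0.2, -1.0]
grip_width: 0.997
grasp_force: 0.0
```

```bash
python3 - <<'E'
from h import *
np.set_printoptions(precision=4,suppress=True)
for i in range(3):
  p,M=shot('wrist','w3.png')
  for d in manip.tip_of(p,'hopper_mid')[:2]: print(round(d['conf'],2),w(M,d['position']))
o=manip.get_obs(); print(o['clock'],o['position'],o['ft_force'],abs(o['joint_velocities']).max())
go(.451,.273,.255,.54)
E
```

```text
0.79 [0.4523 0.2665 0.0803]
0.69 [0.4499 0.2684 0.0786]
0.78 [0.4533 0.2686 0.0783]
4.85 [0.4516 0.2721 0.3998] [ 0.3454 -1.2157 -0.8691] 0.005098407061838007
turn [ 0.0002 -0.0001 -0.0014] shift [ 0.0011 -0.0001  0.1448]
```

View pics/w3.png

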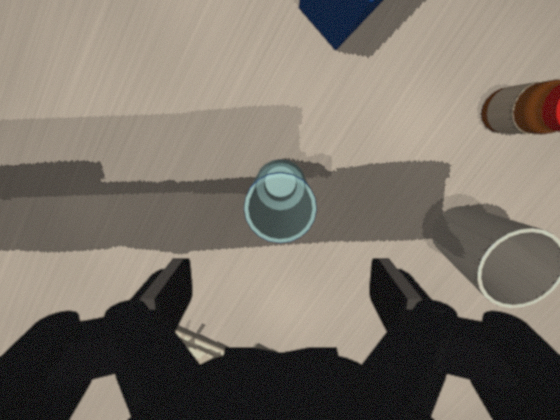

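```bash
python3 - <<'E'
from h import *
np.set_printoptions(precision=4,suppress=True)
p,M=shot('wrist'); K=[p[k] for k in('fx','fy','cx','cy')]
c=ray(K,M,280,206.5,.127); print(c, ray(K,M,245,206.5,.127),ray(K,M,315,206.5,.127),ray(K,M,280,172,.127),ray(K,M,280,242,.127))
c[:2]=(c[:2]+[.452,.270])/2
go(c[0],c[1],.252,.54)
E
```

```text
[0.4508 0.2744 0.127 ] [0.4257 0.2594 0.127 ] [0.4759 0.2894 0.127 ] [0.436  0.2993 0.127 ] [0.4671 0.247  0.127 ]
turn [ 0.0002 -0.0001 -0.001 ] shift [-0.     -0.0001  0.1478]
```

>>> move_arm(
  plan=[0,0,0,0,0,0.03,0.085,0,0,0,0,0,0.06,0.085,0,0,0,0,0,0.09,0.085,0,0,0,0,0,0.12,0.085,0,0,0,0,0,0.14,0.085,0,0,0,0,0,0.148,0.085,0,0,0,0,0,0.148,0.085,0,0,0,0,0,0.148,0.075,0,0,0,0,0,0.148,0.068,0,0,0,0,0,0.148,0.064,0,0,0,0,0,0.148,0.062,0,0,0,0,0,0.148,0.062],
  squeeze=10,
)

```text
clock: 6.4
position: [0.4512, 0.2728, 0.2518]
ee_rot: [0.493, 0.87, 0.0, -0.0]
ft_force: [-0.3, -0.9, -0.3]
grip_width: 0.726
grasp_force: 0.0
```

>>> move_arm(
  plan=[0,0,0,0,0,0,0.0605,0,0,0,0,0,0,0.06,0,0,0,0,0,0,0.0595,0,0,0,0,0,0,0.0595],
  squeeze=10,
)

```text
clock: 6.9
position: [0.4512, 0.2727, 0.2518]
ee_rot: [0.493, 0.87, -0.0, -0.0]
ft_force: [-3.7, -1.2, 3.1]
grip_width: 0.7
grasp_force: 12.4
```

>>> move_arm(
  plan=[0,0,0,0,0,0,0.0595,0,0,0,0,0,0,0.0595,0,0,0,0,0,-0.005,0.0595,0,0,0,0,0,-0.015,0.0595,0,0,0,0,0,-0.03,0.0595,0,0,0,0,0,-0.03,0.0595],
)

```text
clock: 7.65
position: [0.4517, 0.2731, 0.2834]
ee_rot: [0.493, 0.87, 0.002, 0.0]
ft_force: [0.5, -0.3, -1.9]
grip_width: 0.7
grasp_force: 12.7
```

```bash
python3 - <<'E'
from h import *
go(.6175,-.0195,.41,.07)
E
```

```text
turn [ 0.0028 -0.0014  0.47  ] shift [-0.3361 -0.0078 -0.1268]
```

>>> move_arm(
  plan=[0,0,0,0,0,-0.02,0.0595,0,0,0,0,0,-0.05,0.0595,0,0,0.03,-0.015,0,-0.08,0.0595,0,0,0.09,-0.05,-0.001,-0.105,0.0595,0,0,0.16,-0.1,-0.002,-0.12,0.0595,0,0,0.23,-0.155,-0.004,-0.127,0.0595,0,0,0.3,-0.21,-0.005,-0.127,0.0595,0,0,0.37,-0.26,-0.006,-0.127,0.0595,0,0,0.43,-0.3,-0.007,-0.127,0.0595,0,0,0.46,-0.325,-0.008,-0.127,0.0595,0.002,0,0.47,-0.336,-0.008,-0.127,0.0595,0.002,0,0.47,-0.336,-0.008,-0.127,0.0595],
)

```text
clock: 9.15
position: [0.6171, -0.0195, 0.4084]
ee_rot: [0.682, 0.731, -0.001, -0.001]
ft_force: [-1.0, -0.0, -1.1]
grip_width: 0.699
grasp_force: 12.8
```

```bash
python3 - <<'E'
from h import *
np.set_printoptions(precision=4,suppress=True)
for i in range(3): p,M=shot('wrist')
o=manip.get_obs(); print(o['clock'],o['position'],o['ee_rot'],o['ft_force'],o['grasp_force'],abs(o['joint_velocities']).max())
for l in ('hopper_mid','seat'):
  for d in manip.tip_of(p,l)[:2]: print(l,round(d['conf'],2),w(M,d['position']))
p2,M2=shot('scene')
for l in ('hopper_mid','seat'):
  for d in manip.tip_of(p2,l)[:2]: print(l,round(d['conf'],2),w(M2,d['position']))
a=p['color'][100:400,130:430,::-1]; b=p2['color'][120:270,200:350,::-1]
cv2.imwrite('pics/c1.png',np.hstack([cv2.resize(a,(400,400)),cv2.resize(b,(400,400))]))
go(.6175,-.0195,.37,.07)
E
```

```text
9.3 [ 0.6169 -0.0181  0.4087] [ 0.6811  0.7322 -0.0006 -0.0009] [-0.1864  0.5177 -2.7067] 12.758180648088455 0.0029041745091033236
hopper_mid 0.69 [ 0.6147 -0.023   0.2332]
hopper_mid 0.93 [ 0.6144 -0.0208  0.2286]
seat 0.58 [ 0.6123 -0.0172  0.1126]
turn [-0.0018  0.0001  0.0009] shift [-0.0005  0.0005  0.0388]
```

View pics/c1.png

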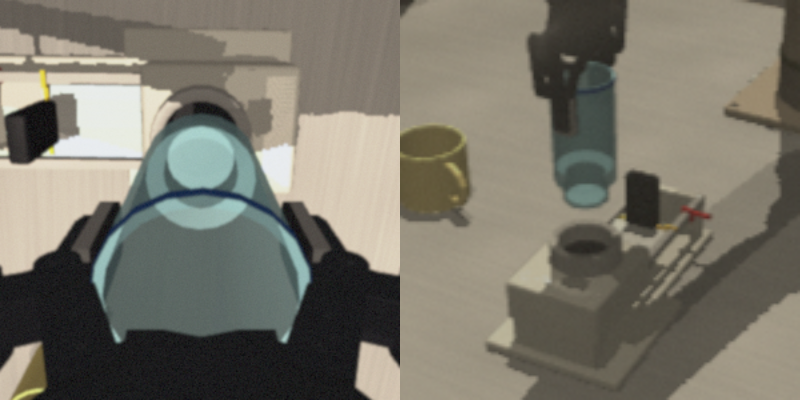

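```bash
python3 - <<'E'
from h import *
np.set_printoptions(precision=4,suppress=True)
p,M=shot('wrist'); K=[p[k] for k in('fx','fy','cx','cy')]
P=lambda x,y,z: ray(K,M,130+x*.75,100+y*.75,z)
print(P(201,156,.157),P(167,156,.157),P(235,156,.157),P(201,125,.157),P(201,187,.157))
print(P(201,185,.179),P(147,185,.179),P(255,185,.179),P(201,229,.179))
print('seat',[P(x,y,.109) for x,y in [(155,115),(250,115),(203,86)]], manip.get_obs()['position'])
E
```

```text
[ 0.6177 -0.0188  0.157 ] [ 0.5981 -0.0202  0.157 ] [ 0.6373 -0.0174  0.157 ] [ 0.6164 -0.0005  0.157 ] [ 0.6191 -0.038   0.157 ]
[ 0.6184 -0.0281  0.179 ] [ 0.5897 -0.0301  0.179 ] [ 0.647 -0.026  0.179] [ 0.6202 -0.0539  0.179 ]
seat [array([ 0.5853, -0.0067,  0.109 ]), array([ 0.6501, -0.0021,  0.109 ]), array([0.6166, 0.0153, 0.109 ])] [ 0.617  -0.0192  0.4088]
```

>>> move_arm(
  plan=[0,0,0,-0.0005,0.0005,0.015,0.0595,0,0,0,-0.0005,0.0005,0.03,0.0595,0,0,0,-0.0005,0.0005,0.038,0.0595,0,0,0,-0.0005,0.0005,0.042,0.0595,0,0,0,-0.0005,0.0005,0.045,0.0595,0,0,0,-0.0005,0.0005,0.048,0.0595,0,0,0,-0.0005,0.0005,0.051,0.0595,0,0,0,-0.0005,0.0005,0.054,0.0595,0,0,0,-0.0005,0.0005,0.054,0.0595],
)

```text
clock: 10.72
position: [0.6175, -0.02, 0.3545]
ee_rot: [0.682, 0.731, -0.001, -0.001]
ft_force: [0.1, -0.4, -2.3]
grip_width: 0.701
grasp_force: 12.8
```

>>> move_arm(
  plan=[0,0,0,0,0,0.003,0.0595,0,0,0,0,0,0.006,0.0595,0,0,0,0,0,0.009,0.0595,0,0,0,0,0,0.011,0.0595,0,0,0,0,0,0.013,0.0595,0,0,0,0,0,0.014,0.0595,0,0,0,0,0,0.014,0.0595],
)

```text
clock: 11.6
position: [0.6175, -0.02, 0.3406]
ee_rot: [0.682, 0.731, -0.001, -0.001]
ft_force: [-0.3, 1.3, -1.2]
grip_width: 0.7
grasp_force: 12.8
```

>>> move_arm(
  plan=[0,0,0,0,0,0.001,0.0595,0,0,0,0,0,0.002,0.0595,0,0,0,0,0,0.0025,0.0595,0,0,0,0,0,0.0025,0.0595],
)

```text
clock: 12.1
position: [0.6175, -0.0201, 0.3388]
ee_rot: [0.682, 0.731, -0.001, -0.0]
ft_force: [-3.0, 0.7, 5.1]
grip_width: 0.698
grasp_force: 13.4
```

>>> move_arm(
  plan=[0,0,0,0,0,0,0.0605,0,0,0,0,0,0,0.062,0,0,0,0,0,0,0.066,0,0,0,0,0,0,0.075,0,0,0,0,0,0,0.085,0,0,0,0,0,0,0.085,0,0,0,0,0,-0.01,0.085,0,0,0,0,0,-0.03,0.085,0,0,0,0,0,-0.055,0.085,0,0,0,0,0,-0.08,0.085,0,0,0,0,0,-0.1,0.085,0,0,0,0,0,-0.1,0.085],
)

```text
clock: 13.6
position: [0.6179, -0.0203, 0.4402]
ee_rot: [0.682, 0.731, 0.0, 0.001]
ft_force: [0.1, 1.0, -0.6]
grip_width: 0.996
grasp_force: 0.0
```

```bash
python3 - <<'E'
from h import *
np.set_printoptions(precision=4,suppress=True)
for i in range(2): p2,M2=shot('scene')
for l in ('hopper_mid','handle','mark'):
  for d in manip.tip_of(p2,l)[:1]: print(l,round(d['conf'],2),w(M2,d['position']))
p,M=shot('wrist')
for l in ('hopper_mid','handle','mark'):
  for d in manip.tip_of(p,l)[:1]: print(l,round(d['conf'],2),w(M,d['position']))
o=manip.get_obs(); print(o['clock'],o['position'],o['ft_force'])
a=p['color'][50:350,130:430,::-1]; b=p2['color'][120:270,200:350,::-1]
cv2.imwrite('pics/c2.png',np.hstack([cv2.resize(a,(400,400)),cv2.resize(b,(400,400))]))
go(.4933,-.0285,.44,.07)
E
```

```text
hopper_mid 0.89 [ 0.615  -0.0211  0.1597]
handle 0.67 [ 0.488  -0.0312  0.0973]
mark 0.58 [0.447  0.0041 0.0523]
hopper_mid 0.88 [ 0.6167 -0.0213  0.1621]
handle 0.57 [ 0.4909 -0.0291  0.104 ]
mark 0.58 [ 0.6119 -0.0216  0.162 ]
14.05 [ 0.6177 -0.02    0.4378] [ 0.7221 -0.3467  0.2705]
turn [-0.0026  0.0005 -0.    ] shift [ 0.0002 -0.1247 -0.0019]
```

View pics/c2.png

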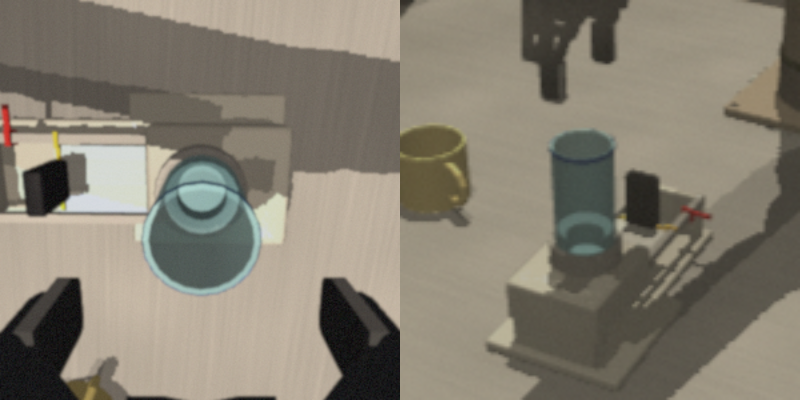

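>>> move_arm(
  plan=[0,0,0,0,-0.03,0,0.06,0,0,0,0,-0.07,0,0.06,0,0,0,0,-0.105,0,0.06,-0.002,0,0,0,-0.125,0.0,0.06,-0.002,0,0,0,-0.125,0.03,0.06,-0.002,0,0,0,-0.125,0.07,0.06,-0.002,0,0,0,-0.125,0.11,0.06,-0.002,0,0,0,-0.125,0.14,0.06,-0.002,0,0,0,-0.125,0.165,0.06,-0.002,0,0,0,-0.125,0.18,0.06,-0.002,0,0,0,-0.125,0.188,0.06,-0.002,0,0,0,-0.125,0.188,0.06],
  squeeze=30,
)

```text
clock: 15.55
position: [0.4928, -0.0289, 0.2505]
ee_rot: [0.682, 0.731, -0.0, 0.0]
ft_force: [-1.3, -0.0, -0.3]
grip_width: 0.701
grasp_force: 0.0
```

Close on the handle gradually.

>>> move_arm(
  plan=[0,0,0,0,0,0,0.04,0,0,0,0,0,0,0.025,0,0,0,0,0,0,0.018,0,0,0,0,0,0,0.012,0,0,0,0,0,0,0.01,0,0,0,0,0,0,0.01],
  squeeze=30,
)

```text
clock: 16.3
position: [0.4921, -0.029, 0.2507]
ee_rot: [0.682, 0.731, -0.001, -0.001]
ft_force: [-8.0, 0.2, 10.0]
grip_width: 0.183
grasp_force: 29.3
```

```bash
python3 - <<'E'
from h import *
np.set_printoptions(precision=4,suppress=True)
p,M=shot('wrist','w5.png')
o=manip.get_obs(); print(o['clock'],o['position'],o['ft_force'],o['grasp_force'],o['grip_width']*.0854)
for l in ('handle','mark'):
  for d in manip.tip_of(p,l)[:1]: print(l,round(d['conf'],2),w(M,d['position']))
E
```

```text
16.35 [ 0.4921 -0.029   0.2507] [-7.8324  0.8037  9.7922] 29.2567777633667 0.015607463736656946
handle 0.61 [ 0.492  -0.0283  0.1041]
mark 0.83 [0.4483 0.0017 0.0532]
```

View pics/w5.png

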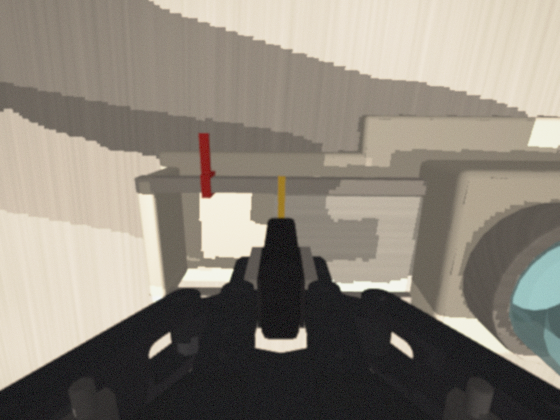

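```bash
python3 - <<'E'
from h import *
np.set_printoptions(precision=4,suppress=True)
p,M=shot('wrist'); K=[p[k] for k in('fx','fy','cx','cy')]
c=p['color'].astype(int); r,g,b=c[...,0],c[...,1],c[...,2]
m=(r>90)&(g<60)&(b<60); y=(r>120)&(g>80)&(b<60)&(r>g+15)
e=np.array([np.cos(.07),np.sin(.07),0])
for n,k in (('red',m),('yel',y)):
  for v in range(132,218,8):
    u=np.nonzero(k[v])[0]
    if len(u): print(n,v,u.min(),u.max(),(ray(K,M,u.mean(),v,.061)-[.618,-.0196,0])@e)
E
```

```text
red 140 199 208 -0.16549399275499999
red 148 200 208 -0.16552303305823812
red 156 201 209 -0.16528987602736053
red 164 201 209 -0.16558237893867447
red 172 202 213 -0.16454687888432099
red 180 201 209 -0.1661803214875302
red 188 202 210 -0.1659451175431779
red 196 203 209 -0.16625127459522143
yel 180 279 284 -0.1251277833973731
yel 188 279 284 -0.12512855789372884
yel 196 279 283 -0.12540156570232178
yel 204 279 283 -0.12540441479333952
yel 212 279 283 -0.1254073071455324
```

>>> move_arm(
  plan=[0,0,0,0,-0.003,0,0.01,0,0,0,0,-0.008,0,0.01,0,0,0,0,-0.015,0,0.01,0,0,0,0,-0.022,0,0.01,0,0,0,0,-0.029,0,0.01,0,0,0,0,-0.035,0,0.01,0,0,0,0,-0.039,0,0.01,0,0,0,0,-0.0408,0,0.01,0,0,0,0,-0.0408,0,0.01,0,0,0,0,-0.0408,0,0.01],
  squeeze=30,
)

```text
clock: 17.75
position: [0.4522, -0.0314, 0.2507]
ee_rot: [0.682, 0.732, 0.001, 0.001]
ft_force: [7.0, 2.0, -2.2]
grip_width: 0.184
grasp_force: 30.1
```

```bash
cat > m.py <<'E'
from h import *
np.set_printoptions(precision=4,suppress=True)
for i in range(2): p,M=shot('wrist','w6.png')
K=[p[k] for k in('fx','fy','cx','cy')]
o=manip.get_obs(); print(o['clock'],o['position'],o['ft_force'],o['grasp_force'],o['grip_width']*.0854)
c=p['color'].astype(int); r,g,b=c[...,0],c[...,1],c[...,2]
m=(r>90)&(g<60)&(b<60); y=(r>120)&(g>80)&(b<60)&(r>g+15)
e=np.array([np.cos(.07),np.sin(.07),0])
for n,k in (('red',m),('yel',y)):
  for v in range(132,218,6):
    u=np.nonzero(k[v])[0]
    if len(u): print(n,v,u.min(),u.max(),(ray(K,M,u.mean(),v,.061)-[.618,-.0196,0])@e)
cv2.imwrite('pics/'+f"z{o['clock']:.2f}.png",cv2.resize(p['color'][110:260,180:380,::-1],(800,600)))
E
python3 m.py; ls pics
```

```text
17.85 [ 0.4522 -0.0313  0.2508] [ 7.8474  2.3551 -2.3136] 30.06523311138153 0.01553525546702112
red 138 274 281 -0.16636839216994223
red 144 274 281 -0.16637625148746452
red 150 274 281 -0.1663841954992891
red 156 274 281 -0.16639222558186842
red 162 274 281 -0.166400343141644
red 168 274 281 -0.16640854961586804
red 174 274 281 -0.16641684647345154
red 180 274 281 -0.16642523521584066
red 186 274 281 -0.16643371737792295
red 192 274 281 -0.16644229452896328
yel 180 282 284 -0.16347469870448353
yel 186 282 284 -0.1634667514166079
yel 192 282 283 -0.16372996194844353
yel 198 281 283 -0.1639961344015733
yel 204 279 283 -0.16453963053339019
yel 210 279 283 -0.16453756733164854
yel 216 279 283 -0.1645354804946667
c1.png
c2.png
scene1.png
top1.png
w1.png
w2.png
w3.png
w5.png
w6.png
z17.85.png
```

>>> move_arm(
  plan=[0,0,0,0,-0.001,0,0.01,0,0,0,0,-0.0018,0,0.01,0,0,0,0,-0.0018,0,0.01,0,0,0,0,-0.0018,0,0.01],
)

```text
clock: 18.35
position: [0.4504, -0.0315, 0.2508]
ee_rot: [0.682, 0.732, 0.001, 0.001]
ft_force: [7.6, 1.7, -2.3]
grip_width: 0.181
grasp_force: 30.1
```

```bash
python3 m.py | tail -9; mv pics/z18*.png pics/zz.png
```

```text
red 162 278 284 -0.16630323193621557
red 168 278 284 -0.1663015439702366
red 174 278 284 -0.16629983741286924
red 180 277 284 -0.1665663459163156
red 186 277 284 -0.16656609486965754
red 192 277 284 -0.16656584101151614
yel 204 279 283 -0.1662910147005469
yel 210 279 283 -0.16628918986131946
yel 216 278 283 -0.16656479649789827
```

View pics/zz.png

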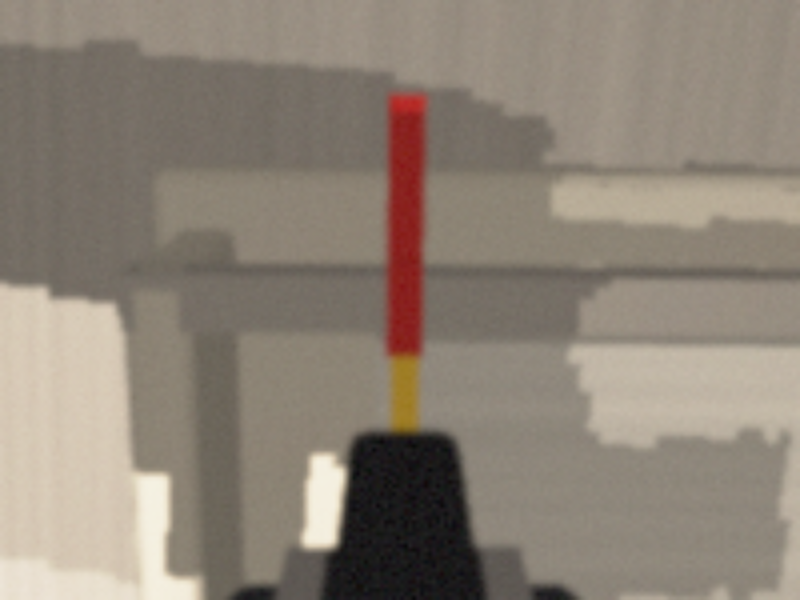

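The red clip (crop x about 405, y 95 to 355) and the yellow line (x about 404, y 355 to 430) are in line. I'll now hold here for more than 3 s.

>>> move_arm(
  plan=[0,0,0,0,0,0,0.01,0,0,0,0,0,0,0.01,0,0,0,0,0,0,0.01,0,0,0,0,0,0,0.01,0,0,0,0,0,0,0.01,0,0,0,0,0,0,0.01,0,0,0,0,0,0,0.01,0,0,0,0,0,0,0.01,0,0,0,0,0,0,0.01,0,0,0,0,0,0,0.01,0,0,0,0,0,0,0.01,0,0,0,0,0,0,0.01],
)

```text
clock: 19.95
position: [0.4504, -0.0315, 0.2507]
ee_rot: [0.682, 0.732, 0.001, 0.001]
ft_force: [7.6, 2.2, -2.9]
grip_width: 0.185
grasp_force: 30.1
```

>>> move_arm(
  plan=[0,0,0,0,0,0,0.01,0,0,0,0,0,0,0.01,0,0,0,0,0,0,0.01,0,0,0,0,0,0,0.01,0,0,0,0,0,0,0.01,0,0,0,0,0,0,0.01,0,0,0,0,0,0,0.01,0,0,0,0,0,0,0.01,0,0,0,0,0,0,0.01,0,0,0,0,0,0,0.01,0,0,0,0,0,0,0.01,0,0,0,0,0,0,0.01],
)

```text
clock: 21.45
position: [0.4504, -0.0315, 0.2507]
ee_rot: [0.682, 0.732, 0.001, 0.001]
ft_force: [8.2, 2.2, -3.2]
grip_width: 0.179
grasp_force: 30.1
```

>>> move_arm(
  plan=[0,0,0,0,0,0,0.01,0,0,0,0,0,0,0.01,0,0,0,0,0,0,0.01,0,0,0,0,0,0,0.01,0,0,0,0,0,0,0.01,0,0,0,0,0,0,0.01,0,0,0,0,0,0,0.01,0,0,0,0,0,0,0.01],
)

```text
clock: 22.45
position: [0.4504, -0.0315, 0.2507]
ee_rot: [0.682, 0.732, 0.001, 0.001]
ft_force: [8.2, 2.3, -2.6]
grip_width: 0.184
grasp_force: 30.1
```

```bash
python3 m.py | sed -n '1p;8,20p'; python3 - <<'E'
from h import *
p,M=shot('scene')
for d in manip.tip_of(p,'hopper_mid')[:1]: print(d['conf'],w(M,d['position']))
print(manip.hand_in())
E
```

```text
22.55 [ 0.4505 -0.0315  0.2507] [ 8.357   2.3807 -2.9565] 30.097118318080902 0.01574726301000544
red 174 278 284 -0.1663170484882479
red 180 277 284 -0.16658336569821783
red 186 277 284 -0.16658293495981985
red 192 277 284 -0.16658249939768432
yel 204 279 283 -0.16630731765992798
yel 210 279 283 -0.1663053049929091
yel 216 279 283 -0.16630326927000652
0.91 [ 0.6153675  -0.01921783  0.15959452]
the job is handed in; nothing more can be done
None
```

The hopper is seated upright in the collar and released, the gate was held at the red mark for over 4 s and is still held there, and the job was handed in at about 22.6 s of the 58 s allowed.

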